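# Move finished coils from the post stand to the carrier tray and lock them in

### The job

Press the release lever of the post stand down until it clicks and stays, which draws the comb off the coils; then slide every coil off its post and lay it flat in the carrier tray, one to a pocket (any pocket), together with the loose coil if one stands on the bench. When all the coils are in, press the tray's own lever down until it clicks and stays, so that the comb covers them; leave both levers latched and do not disturb the other things on the bench.

Things in the scene. Friction and masses are not known exactly. Their poses are not given: they have to be found in the camera images.
- stand: post stand, fixed: grey base plate 294 (y) x 214 (x) x 12 mm, four steel posts, 11 mm diameter, tops 74 mm above the bench, at x = 0, y = -108, -36, 36, 108 mm. Origin under the middle of the row at bench level; -x is its front, with the lever. While the lever is up a comb (z 45 to 51 mm) lies over the coils and blocks lifting; the lever draws it 55 mm to +x, clear. Coils stand on the plate (z = 12 mm)
- release (a joint): the stand's sprung release lever. 0 = up at rest (arm slopes 20 deg up towards the robot), 0.55 to 0.60 = down and latched. Pressing meets a rising spring, 8 to 18 N at the pad (more if pressed fast or off centre), until about 0.46; past that a detent snaps over and holds it. Let go earlier, it springs back to 0.
- release_pad (a point): top centre of the black press pad (30 mm along the arm x 40 x 8) at the free end of the release lever, 100 mm from its pivot; 88 mm above the bench at rest, 30 mm when latched. The pivot is at x = -50, y = 0, z = 50 mm of its fixture, axis along y; the arm points to the fixture's -x. Can be pressed from above with shut fingers
- tray: carrier tray, fixed: base plate and lever like the stand's, but no posts: four pockets 54 (x) x 56 (y) mm in a row along y, floor 12 and wall tops 20 mm above the bench. Origin under the middle of the row at bench level, -x is its front. Its comb (z 45 to 51 mm) waits with tips 47 mm behind the pocket centres; the keeper lever slides it 55 mm forward over coils lying flat (tops at 42 mm)
- keeper (a joint): the tray's sprung keeper lever. 0 = up at rest (arm slopes 20 deg up towards the robot), 0.55 to 0.60 = down and latched. Pressing meets a rising spring, 8 to 18 N at the pad (more if pressed fast or off centre), until about 0.46; past that a detent snaps over and holds it. Let go earlier, it springs back to 0.
- keeper_pad (a point): top centre of the black press pad (30 mm along the arm x 40 x 8) at the free end of the keeper lever, 100 mm from its pivot; 88 mm above the bench at rest, 30 mm when latched. The pivot is at x = -50, y = 0, z = 50 mm of its fixture, axis along y; the arm points to the fixture's -x. Can be pressed from above with shut fingers
- pocket1 (a point): centre of the floor of pocket 1 of the tray, 12 mm above the bench
- pocket2 (a point): centre of the floor of pocket 2 of the tray, 12 mm above the bench
- pocket3 (a point): centre of the floor of pocket 3 of the tray, 12 mm above the bench
- pocket4 (a point): centre of the floor of pocket 4 of the tray, 12 mm above the bench
- coil1: wire-wound coil on a white plastic bobbin: 40 mm outside diameter, 30 mm tall, 14.4 mm bore, about 90 g, origin at its middle (15 mm above its lower face), z along its axis; either face may be down. Take it across its diameter by its upper half. Starts (if present) over a post of the stand
- coil2: wire-wound coil on a white plastic bobbin: 40 mm outside diameter, 30 mm tall, 14.4 mm bore, about 90 g, origin at its middle (15 mm above its lower face), z along its axis; either face may be down. Take it across its diameter by its upper half. Starts (if present) over a post of the stand
- coil3: wire-wound coil on a white plastic bobbin: 40 mm outside diameter, 30 mm tall, 14.4 mm bore, about 90 g, origin at its middle (15 mm above its lower face), z along its axis; either face may be down. Take it across its diameter by its upper half. Starts (if present) over a post of the stand
- coil4: wire-wound coil on a white plastic bobbin: 40 mm outside diameter, 30 mm tall, 14.4 mm bore, about 90 g, origin at its middle (15 mm above its lower face), z along its axis; either face may be down. Take it across its diameter by its upper half. Starts (if present) over a post of the stand
- coil5: wire-wound coil on a white plastic bobbin: 40 mm outside diameter, 30 mm tall, 14.4 mm bore, about 90 g, origin at its middle (15 mm above its lower face), z along its axis; either face may be down. Take it across its diameter by its upper half. If present, starts standing loose on the bench in front of the fixtures
- pedestal: bystander: steel pedestal post, 18 mm diameter on a 28 mm foot, 42 mm high, screwed to the bench between the fixtures; origin under its centre
- dish: bystander: closed round dish, 90 mm diameter, 14 mm high; origin under its centre
- driver: bystander: screwdriver 160 mm long lying along its x; origin under its middle
- jar: bystander: amber jar 56 mm diameter, 70 mm high; origin under its centre
- darkbox: bystander: flat black box 110 x 150 x 30 mm; origin under its centre
- lenstube: bystander: upright black lens tube, 30 mm diameter, 50 mm high; origin under its centre
- cap: bystander: black cap 48 mm diameter, 12 mm high; origin under its centre

How it is judged (in metres and radians):
On the way, in this order (a step that is already met when the one before it is completed fails the run):
1. the release lever of the stand is latched down and let go, the tray's lever still up (value of joint release above 0.5 rad and contact force between the fingers and stand below 0.3 N and value of joint keeper below 0.1 rad), for 0.3 s.
2. every coil lies flat in a pocket of the tray, let go, the tray's lever still up ((horizontal distance between coil1 and pocket1 below 0.016 m or horizontal distance between coil1 and pocket2 below 0.016 m or horizontal distance between coil1 and pocket3 below 0.016 m or horizontal distance between coil1 and pocket4 below 0.016 m) and z of coil1 in the frame of tray between 0.023 and 0.031 m and angle between the z axis of each of coil1, coil2, coil3, coil4, coil5 and the z axis of tray, either way round below 0.12 rad and (horizontal distance between coil2 and pocket1 below 0.016 m or horizontal distance between coil2 and pocket2 below 0.016 m or horizontal distance between coil2 and pocket3 below 0.016 m or horizontal distance between coil2 and pocket4 below 0.016 m) and z of coil2 in the frame of tray between 0.023 and 0.031 m and (horizontal distance between coil3 and pocket1 below 0.016 m or horizontal distance between coil3 and pocket2 below 0.016 m or horizontal distance between coil3 and pocket3 below 0.016 m or horizontal distance between coil3 and pocket4 below 0.016 m) and z of coil3 in the frame of tray between 0.023 and 0.031 m and (horizontal distance between coil4 and pocket1 below 0.016 m or horizontal distance between coil4 and pocket2 below 0.016 m or horizontal distance between coil4 and pocket3 below 0.016 m or horizontal distance between coil4 and pocket4 below 0.016 m) and z of coil4 in the frame of tray between 0.023 and 0.031 m and (horizontal distance between coil5 and pocket1 below 0.016 m or horizontal distance between coil5 and pocket2 below 0.016 m or horizontal distance between coil5 and pocket3 below 0.016 m or horizontal distance between coil5 and pocket4 below 0.016 m) and z of coil5 in the frame of tray between 0.023 and 0.031 m and contact force between the fingers and coil1 below 0.3 N and contact force between the fingers and coil2 below 0.3 N and contact force between the fingers and coil3 below 0.3 N and contact force between the fingers and coil4 below 0.3 N and contact force between the fingers and coil5 below 0.3 N and value of joint keeper below 0.1 rad), for 0.3 s.
3. the tray's lever is latched down and let go (value of joint keeper above 0.5 rad and contact force between the fingers and tray below 0.3 N), for 0.3 s.
At the end, for the whole second after the job is handed in: every coil that is present lies flat (within 0.12 rad, its middle within 4 mm of 15 mm above the pocket floor) in a pocket of the tray (axis within 16 mm of a pocket centre), at rest, and both levers are latched down (over 0.5 rad) ((horizontal distance between coil1 and pocket1 below 0.016 m or horizontal distance between coil1 and pocket2 below 0.016 m or horizontal distance between coil1 and pocket3 below 0.016 m or horizontal distance between coil1 and pocket4 below 0.016 m) and z of coil1 in the frame of tray between 0.023 and 0.031 m and angle between the z axis of each of coil1, coil2, coil3, coil4, coil5 and the z axis of tray, either way round below 0.12 rad and (horizontal distance between coil2 and pocket1 below 0.016 m or horizontal distance between coil2 and pocket2 below 0.016 m or horizontal distance between coil2 and pocket3 below 0.016 m or horizontal distance between coil2 and pocket4 below 0.016 m) and z of coil2 in the frame of tray between 0.023 and 0.031 m and (horizontal distance between coil3 and pocket1 below 0.016 m or horizontal distance between coil3 and pocket2 below 0.016 m or horizontal distance between coil3 and pocket3 below 0.016 m or horizontal distance between coil3 and pocket4 below 0.016 m) and z of coil3 in the frame of tray between 0.023 and 0.031 m and (horizontal distance between coil4 and pocket1 below 0.016 m or horizontal distance between coil4 and pocket2 below 0.016 m or horizontal distance between coil4 and pocket3 below 0.016 m or horizontal distance between coil4 and pocket4 below 0.016 m) and z of coil4 in the frame of tray between 0.023 and 0.031 m and (horizontal distance between coil5 and pocket1 below 0.016 m or horizontal distance between coil5 and pocket2 below 0.016 m or horizontal distance between coil5 and pocket3 below 0.016 m or horizontal distance between coil5 and pocket4 below 0.016 m) and z of coil5 in the frame of tray between 0.023 and 0.031 m and value of joint each of release, keeper above 0.5 rad and linear speed of each of coil1, coil2, coil3, coil4, coil5 below 0.02 m/s); the robot touches nothing.
It fails at once if one of the other things (dish, screwdriver, jar, black box, lens tube, cap) is pushed more than 20 mm from its place (distance of any of dish, driver, jar, darkbox, lenstube, cap from where it was at the start of the episode above 0.02 m).
Of coil1, coil2, coil3, coil4, coil5 only 3 to 4 are there at a start; the rules pass over those that are not, and their reading is None.
At some moment in a run one of coil1, coil2, coil3, coil4, coil5 may be knocked a few centimetres aside while the robot is not near it.
It also fails if it takes over 210 s, if anything falls off the work surface, if the arm or the gripper's body presses on something with over 40 N, if the wrist force passes 120 N, or if a joint passes its speed limit or range.

### The arm

A 6-joint arm with a two-finger parallel gripper is mounted at the origin on the work surface. World frame = base frame: x ahead of the robot, y to its left, z up, the work surface at z = 0. Lengths are in m, angles in degrees, forces in N, time in s.
With the tool pointing down it reaches from about 0.35 to 0.875 m from the base axis. Payload 4.2 kg.
Tool frame: the origin (TCP) lies at the very end of the fingers, on their centre line; the grasp point (between the pads) lies 19 mm behind it (tcp_to_grasp is the z of the grasp point in the tool frame, in m); z points along the fingers, y is the direction in which the jaws open and shut (so a half turn about z gives the same grasp; the last joint's range is limited). The gripper opens to 87 mm and grips with 3 to 60 N. Pads are 19 mm wide; open, the fingers measure 117 mm over their backs; the gripper's body (75 mm by 190 mm) begins 51 mm behind the grasp point.
Start: joints at [-48.839, 22.042, 0.453, 0, -68.411, -14.817], TCP at [0.277, -0.56, 0.223] pointing down, gripper open.
Joint ranges: [-179.83, 179.83], [-69.29, 118.12], [-61.27, 80.66], [-181.25, 117.63], [-171.15, -9.14], [-177.46, 177.46]. Speed limits (degrees/s): [159.86, 159.86, 180, 180, 180, 180].

### API

Orientations are given as a 3x3 rotation matrix whose columns are the frame's x, y, z axes.
In Python, from station import sense, capture, camera_params, finish_job, tcp_to_grasp gives the robot as it stands.
- The arm moves only by the shell command python3 -m inch 'ROWS'. ROWS is JSON, a list of rows, each an object of numbers: "jaw": the closure in counts, from 0 (fully open) to 255 (shut); "x", "y", "z": the shift along the world's x, y, z normalised to -1 to 1, where 1 is 0.06 m; "ax", "ay", "az": the turn, a rotation vector about the world's x, y, z normalised to -1 to 1, where 1 is 10 degrees. A call has 1 to 12 rows; each row shifts and turns the pose as measured when the row begins; what a row does not reach is not made up. A row lasts 1/8 s, in which the tool goes at most 62.5 mm and 10.7 degrees, less where a joint would pass 70% of its speed; a pose out of reach is approached as far as the arm can. A call with a number of a shift or a turn outside -1 to 1 is refused whole. A call with a gripper value outside its range is refused whole. The fingers move at their own pace and stop on an object; the grip force is fixed at half the most. Time passes only in rows, so rows that do not move let the fingers close. It gives the time, the measured TCP pose, the force and the opening at its end, in the units of the state.
- sense(): the state, without advancing time (a new reading comes with each control period).
- capture(name): name is "scene" or "top" or "wrist"; returns the picture (420x560x3 uint8, red, green, blue); there is no depth.
- camera_params(name): a dict with "vfov" (degrees; the focal length in pixels is half the picture's height over the tangent of half this angle, whatever the lens; pixels are square), "cx", "cy" (the principal point, pixels), "R" (3x3) and "t" (3): a world point X has camera coordinates R X + t. Camera axes: x right, y down, z forward; pixel columns grow to the right and rows downward; lengths in m; the calibration is good to about 2 mm. A picture is of the moment at which its call begins: read the wrist's pose just before it. camera_params takes no time and is no camera call; for the wrist camera it gives the pose at the moment of the call.
- finish_job(): hands the job in, once; it reports no verdict.
The state is a dict: "time_s": time; "joints": joint angles; "joint_velocities": joint speeds; "effort": joint torques, N m; "tcp_pos": TCP position; "ee_rot": TCP orientation; "wrist_force": force on the tool from outside, world axes, zero at the start; "moment": the same for the moment, N m; "gripper_width": opening from 0.0 (shut) to 1.0 (fully open).
Only numpy, scipy, OpenCV 4.12 (cv2) and the standard library are available. Lean on these libraries where they do the work, as an engineer would, in place of code of your own. Each camera call takes 0.05 s, during which the arm holds its last target.

## Working session

There is one attempt and no reset: what is moved stays moved. The work goes in short steps, Python scripts to look and compute and a shell command to move; the robot and the scene stay as the last step left them, time stands still between calls to the robot, and variables do not carry over. Pictures are saved under pics/ and viewed, and the job is handed in when it is done.

```bash
ls; mkdir -p pics; cat > h.py <<'E'
import numpy as np, cv2
from station import *
def save(n,f):
    p=camera_params(n); im=capture(n); cv2.imwrite('pics/'+f+'.png',im[:,:,::-1]); np.savez('pics/'+f+'.npz',im=im,R=p['R'],t=p['t'],v=p['vfov'],c=[p['cx'],p['cy']]); return im,p
def load(f):
    d=np.load('pics/'+f+'.npz'); return d['im'],dict(R=d['R'],t=d['t'],vfov=float(d['v']),cx=d['c'][0],cy=d['c'][1])
def foc(p): return 210/np.tan(np.radians(p['vfov'])/2)
def ray(p,u,v,z):
    f=foc(p);R=np.array(p['R']);t=np.array(p['t'])
    d=R.T@np.array([(u-p['cx'])/f,(v-p['cy'])/f,1]); o=-R.T@t
    return o+d*(z-o[2])/d[2]
def proj(p,X):
    c=np.array(p['R'])@np.array(X)+np.array(p['t']); f=foc(p)
    return c[0]/c[2]*f+p['cx'],c[1]/c[2]*f+p['cy']
E
python3 - <<'E'
from h import *
s=sense();print(s['time_s'],s['tcp_pos'],s['ee_rot'],s['gripper_width'],tcp_to_grasp)
for n in ['scene','top','wrist']:
    im,p=save(n,n+'0'); print(n,p)
E
```

```text
pics
0.0 [ 0.27709691 -0.55954015  0.22146799] [[-8.96242872e-01 -4.43562437e-01 -1.03887874e-03]
 [-4.43563645e-01  8.96240836e-01  1.91227433e-03]
 [ 8.28724891e-05  2.17467108e-03 -9.99997632e-01]] 1.001350180844809 -0.0187
scene {'vfov': 53.14468035799087, 'cx': 275.5904696495212, 'cy': 202.95823288080643, 'R': array([[-0.59673016,  0.8023426 , -0.01262775],
       [ 0.68012698,  0.49735773, -0.53857457],
       [-0.42584082, -0.32997217, -0.84248322]]), 't': array([ 0.35994156, -0.3387797 ,  1.46968189])}
top {'vfov': 55.68888500115291, 'cx': 277.01702911277056, 'cy': 207.23056341452028, 'R': array([[-0.01139273, -0.99984512,  0.0134146 ],
       [-0.99032437,  0.00942669, -0.13845134],
       [ 0.13830344, -0.01486215, -0.99027838]]), 't': array([-0.01533593,  0.56539746,  1.13224379])}
wrist {'vfov': 59.33583490360992, 'cx': 278.12769764701727, 'cy': 213.5579408581132, 'R': array([[-0.44293694,  0.89654769,  0.00301716],
       [ 0.86900046,  0.42849457,  0.24744819],
       [ 0.22055626,  0.11222586, -0.96889643]]), 't': array([ 0.62355105, -0.02989064,  0.39072385])}
```

View pics/top0.png

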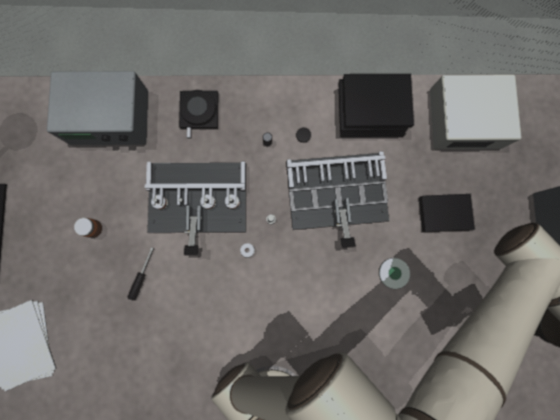

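View pics/scene0.png

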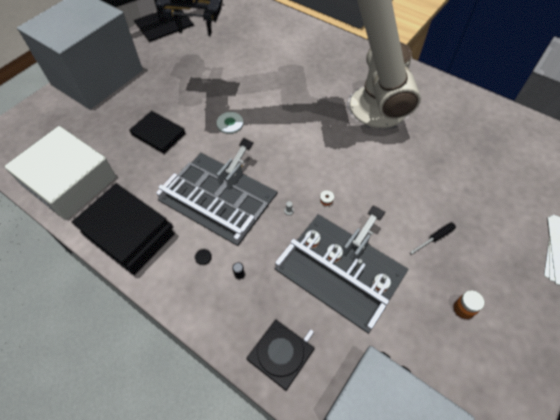

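View pics/wrist0.png

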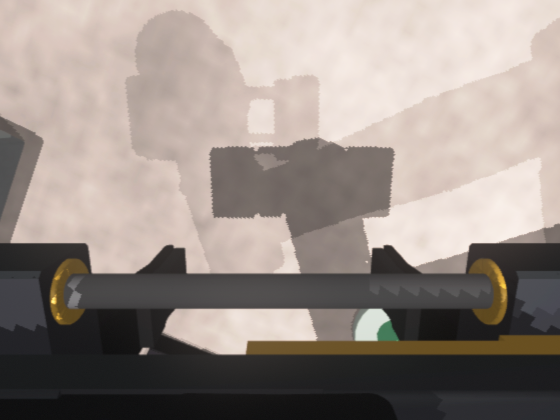

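```bash
python3 - <<'E'
from h import *
im,p=load('top0'); c=im[140:270,130:400]; cv2.imwrite('pics/t0c.png',cv2.resize(c[:,:,::-1],None,fx=2.96,fy=2.96,interpolation=cv2.INTER_CUBIC))
im,p=load('scene0'); c=im[100:330,130:430]; cv2.imwrite('pics/s0c.png',cv2.resize(c[:,:,::-1],None,fx=2.6,fy=2.6,interpolation=cv2.INTER_CUBIC))
for n in['top0','scene0']:
    p=load(n)[1]; print(n,-p['R'].T@p['t'])
E
```

```text
top0 [ 0.40315895 -0.00383581  1.19972231]
scene0 [1.07105173 0.36465237 1.06026945]
```

View pics/t0c.png

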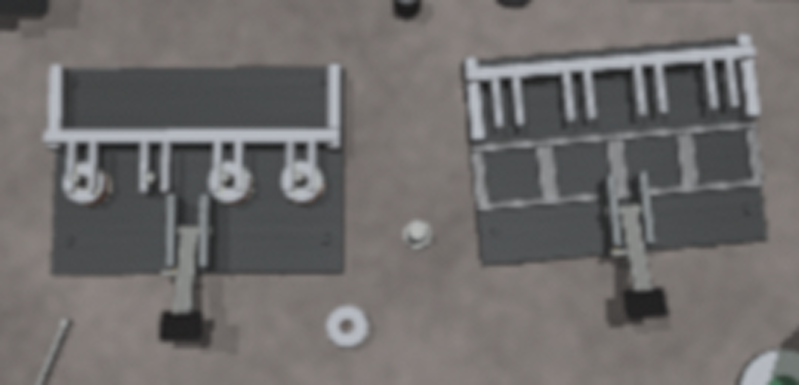

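View pics/s0c.png

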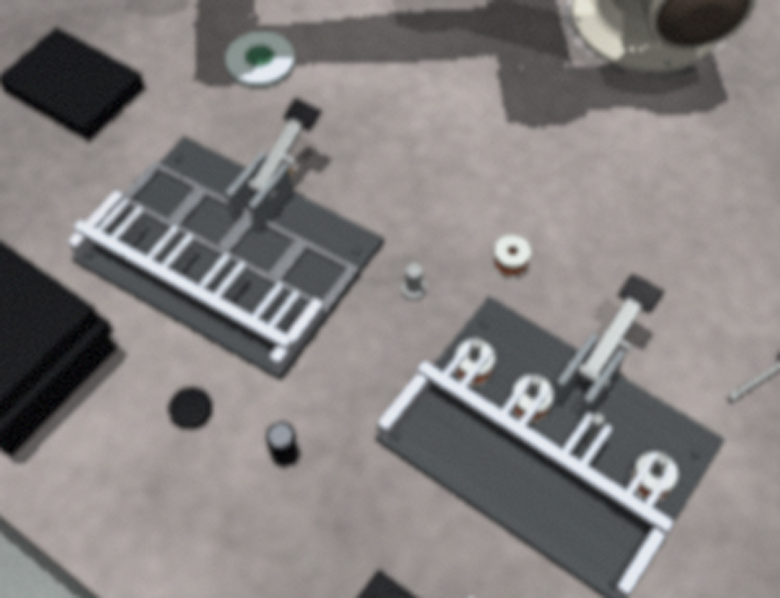

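```bash
python3 - <<'E'
from h import *
p=load('top0')[1];q=load('scene0')[1]
T=lambda a,b:((a+.5)/2.96-.5+130,(b+.5)/2.96-.5+140)
S=lambda a,b:((a+.5)/2.6-.5+130,(b+.5)/2.6-.5+100)
def P(n,uvT,uvS,z):
    print(n,*(ray(p,*T(*uvT),z).round(4)[:2] if uvT else ['-']),'|',*(ray(q,*S(*uvS),z).round(4)[:2] if uvS else ['-']))
P('stFL',(52,272),(722,440),.012);P('stFR',(343,272),(489,298),.012);P('stBR',(346,66),(377,430),.012)
P('trFL',(483,263),(384,240),.012);P('trFR',(765,240),(183,137),.012);P('trBL',None,(280,375),.012)
P('spad',(181,319),(640,288),.088);P('tpad',(645,297),(301,110),.088)
P('ped',(417,231),(414,268),.042)
P('loose',(347,326),(513,250),.030)
for n,a,b in[('c1',(83,182),(657,472)),('c3',(229,182),(534,396)),('c4',(302,181),(475,357))]: P(n,a,b,.042)
P('post2',(150,180),(598,418),.074)
# pocket outer corners wall tops
P('pk FL',(484,208),None,.020);P('pkFR',(764,186),None,.020);P('pkBL',(475,147),None,.02);P('pkBR',(756,126),None,.02)
E
```

```text
stFL 0.4996 0.3657 | 0.501 0.3647
stFR 0.4965 0.0732 | 0.5002 0.0765
stBR 0.7099 0.07 | 0.7028 0.0712
trFL 0.5042 -0.0684 | 0.5066 -0.0649
trFR 0.5247 -0.3561 | 0.5297 -0.3576
trBL - | 0.7132 -0.051
spad 0.448 0.2201 | 0.4387 0.2174
tpad 0.4639 -0.2169 | 0.4575 -0.2209
ped 0.534 -0.0019 | 0.5332 -0.0036
loose 0.4417 0.0681 | 0.4412 0.0683
c1 0.5862 0.3288 | 0.5858 0.3289
c3 0.5848 0.1843 | 0.5873 0.1871
c4 0.5852 0.1119 | 0.5856 0.1129
post2 0.5825 0.2552 | 0.5856 0.2561
pk FL 0.5593 -0.0699 | -
pkFR 0.5791 -0.3554 | -
pkBL 0.6221 -0.0618 | -
pkBR 0.6414 -0.3503 | -
```

```bash
python3 -m inch '[{"x":0.2,"y":0.9,"az":-0.22,"jaw":255},{"x":0.2,"y":0.9,"az":-0.22,"jaw":255},{"x":0.2,"y":0.9,"az":-0.22,"jaw":255},{"x":0.2,"y":0.9,"az":-0.22,"jaw":255},{"x":0.2,"y":0.9,"az":-0.22,"jaw":255},{"x":0.2,"y":0.9,"az":-0.22,"jaw":255},{"x":0.2,"y":0.9,"az":-0.22,"jaw":255},{"x":0.2,"y":0.9,"az":-0.22,"jaw":255},{"x":0.2,"y":0.9,"az":-0.22,"jaw":255},{"x":0.2,"y":0.9,"az":-0.22,"jaw":255},{"x":0.2,"y":0.9,"az":-0.22,"jaw":255},{"x":0.2,"y":0.9,"az":-0.22,"jaw":255}]'
```

```text
$[0]: bad value
```

```bash
python3 -m inch '[{"jaw":255,"x":0.2,"y":0.9,"z":0,"ax":0,"ay":0,"az":-0.22}]'
```

```text
time_s: 0.28
tcp_pos: [0.2889, -0.5069, 0.2201]
ee_rot: [[-0.915, -0.405, -0.002], [-0.405, 0.915, 0.002], [0.001, 0.003, -1.0]]
wrist_force: [0.8, -0.1, 0.0]
gripper_width: 0.948
```

```bash
python3 -m inch '[{"jaw":255,"x":0.19,"y":0.9,"z":0,"ax":0,"ay":0,"az":-0.19},{"jaw":255,"x":0.19,"y":0.9,"z":0,"ax":0,"ay":0,"az":-0.19},{"jaw":255,"x":0.19,"y":0.9,"z":0,"ax":0,"ay":0,"az":-0.19},{"jaw":255,"x":0.19,"y":0.9,"z":0,"ax":0,"ay":0,"az":-0.19},{"jaw":255,"x":0.19,"y":0.9,"z":0,"ax":0,"ay":0,"az":-0.19},{"jaw":255,"x":0.19,"y":0.9,"z":0,"ax":0,"ay":0,"az":-0.19},{"jaw":255,"x":0.19,"y":0.9,"z":0,"ax":0,"ay":0,"az":-0.19},{"jaw":255,"x":0.19,"y":0.9,"z":0,"ax":0,"ay":0,"az":-0.19},{"jaw":255,"x":0.19,"y":0.9,"z":0,"ax":0,"ay":0,"az":-0.19},{"jaw":255,"x":0.19,"y":0.9,"z":0,"ax":0,"ay":0,"az":-0.19}]'; python3 -c "
from h import *
save('wrist','w1');print(sense()['joints'])"
```

```text
time_s: 1.52
tcp_pos: [0.402, 0.0499, 0.219]
ee_rot: [[-0.998, -0.07, 0.002], [-0.07, 0.998, 0.006], [-0.002, 0.005, -1.0]]
wrist_force: [1.2, 0.3, 0.3]
gripper_width: 0.003
[  30.56312239    0.21199454  -27.96292288   -0.27435765  -61.37309113
 -116.21382518]
```

View pics/w1.png

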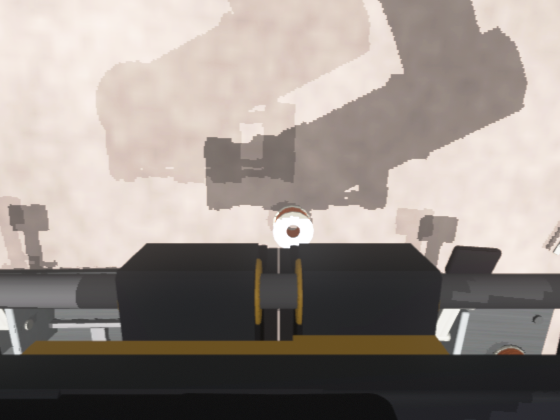

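```bash
python3 -c "
from h import *
im,p=load('w1');print(ray(p,293,232,.03),-p['R'].T@p['t'], ray(p,472,247,.088))"
python3 -m inch '[{"jaw":255,"x":0.2,"y":0.9,"z":0,"ax":0,"ay":0,"az":-0.2},{"jaw":255,"x":0.2,"y":0.9,"z":0,"ax":0,"ay":0,"az":-0.2},{"jaw":255,"x":0.2,"y":0.9,"z":-0.4,"ax":0,"ay":0,"az":0},{"jaw":255,"x":0,"y":0.1,"z":-0.7,"ax":0,"ay":0,"az":0},{"jaw":255,"x":0,"y":0,"z":-0.2,"ax":0,"ay":0,"az":0}]'
```

```text
[0.44168225 0.06856791 0.03      ] [0.33360059 0.04405337 0.38133694] [0.42685805 0.21638412 0.088     ]
time_s: 2.2
tcp_pos: [0.441, 0.2311, 0.1402]
ee_rot: [[-1.0, -0.006, 0.008], [-0.006, 1.0, 0.01], [-0.009, 0.01, -1.0]]
wrist_force: [-0.5, 0.3, 0.3]
gripper_width: 0.002
```

```bash

python3 -m inch '[{"jaw":255,"x":0,"y":-0.19,"z":0,"ax":0,"ay":0,"az":0},{"jaw":255,"x":0,"y":0,"z":-0.3,"ax":0.05,"ay":0.05,"az":0},{"jaw":255,"x":0,"y":0,"z":-0.2,"ax":0,"ay":0,"az":0}]'; python3 -c "
from h import *
save('top','t1');save('wrist','w2')
im,p=load('t1'); c=im[140:270,130:400]; cv2.imwrite('pics/t1c.png',cv2.resize(c[:,:,::-1],None,fx=2.96,fy=2.96,interpolation=cv2.INTER_CUBIC))"
```

```text
time_s: 2.58
tcp_pos: [0.4427, 0.2176, 0.1131]
ee_rot: [[-1.0, -0.005, 0.004], [-0.005, 1.0, 0.022], [-0.004, 0.022, -1.0]]
wrist_force: [-0.0, -0.3, -0.9]
gripper_width: 0.007
```

View pics/w2.png

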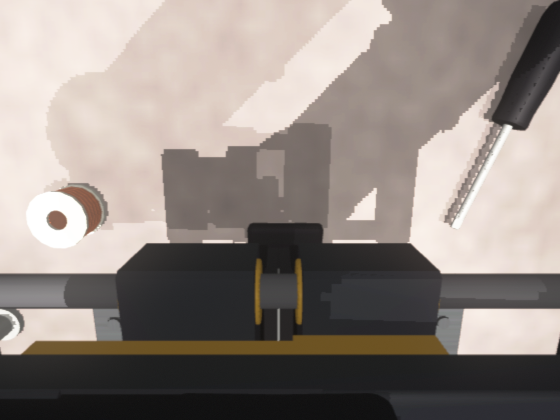

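View pics/t1c.png

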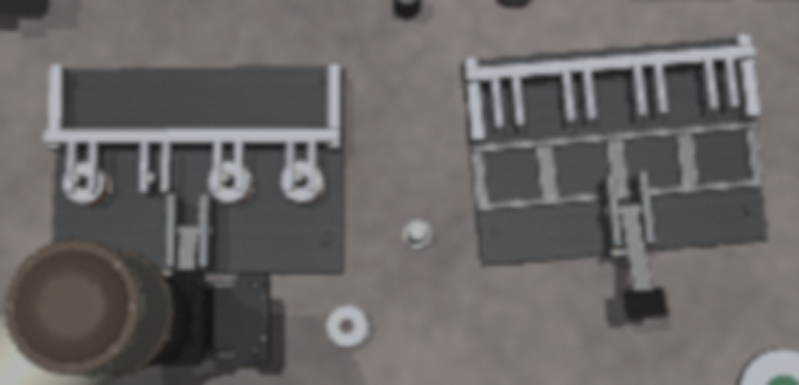

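```bash
python3 -c "
from h import *
im,p=load('w2');print(ray(p,248,236,.086),ray(p,322,236,.086))"
python3 -m inch '[{"jaw":255,"x":0,"y":0.03,"z":-0.15,"ax":-0.13,"ay":-0.02,"az":0},{"jaw":255,"x":-0.05,"y":0,"z":-0.1,"ax":0,"ay":0,"az":0},{"jaw":255,"x":0,"y":0,"z":-0.1,"ax":0,"ay":0,"az":0},{"jaw":255,"x":0,"y":0,"z":-0.1,"ax":0,"ay":0,"az":0}]'
```

```text
[0.43413306 0.20134127 0.086     ] [0.43423722 0.24101309 0.086     ]
time_s: 3.18
tcp_pos: [0.4398, 0.2199, 0.086]
ee_rot: [[-1.0, -0.006, 0.01], [-0.006, 1.0, -0.002], [-0.01, -0.002, -1.0]]
wrist_force: [-0.1, -0.3, 1.4]
gripper_width: 0.0
```

```bash

python3 -m inch '[{"jaw":255,"x":0.05,"y":0,"z":-0.1,"ax":0,"ay":0,"az":0},{"jaw":255,"x":0,"y":0,"z":-0.12,"ax":0,"ay":0,"az":0},{"jaw":255,"x":0,"y":0,"z":-0.12,"ax":0,"ay":0,"az":0},{"jaw":255,"x":0,"y":0,"z":-0.12,"ax":0,"ay":0,"az":0}]';python3 -m inch '[{"jaw":255,"x":0,"y":0,"z":-0.12,"ax":0,"ay":0,"az":0},{"jaw":255,"x":0,"y":0,"z":-0.12,"ax":0,"ay":0,"az":0},{"jaw":255,"x":0,"y":0,"z":-0.12,"ax":0,"ay":0,"az":0}]'
```

```text
time_s: 3.68
tcp_pos: [0.443, 0.22, 0.0567]
ee_rot: [[-1.0, -0.006, 0.01], [-0.006, 1.0, -0.002], [-0.01, -0.002, -1.0]]
wrist_force: [-1.5, -0.1, 2.2]
gripper_width: 0.004
time_s: 4.05
tcp_pos: [0.4436, 0.2204, 0.0351]
ee_rot: [[-1.0, -0.007, 0.011], [-0.007, 1.0, -0.002], [-0.011, -0.002, -1.0]]
wrist_force: [0.6, -0.5, 2.9]
gripper_width: 0.007
```

```bash
python3 -c "
from h import *
save('scene','s2');save('wrist','w3')
im,p=load('s2'); c=im[100:330,130:430]; cv2.imwrite('pics/s2c.png',cv2.resize(c[:,:,::-1],None,fx=2.6,fy=2.6,interpolation=cv2.INTER_CUBIC))"
```

```text
(no output)
```

View pics/w3.png

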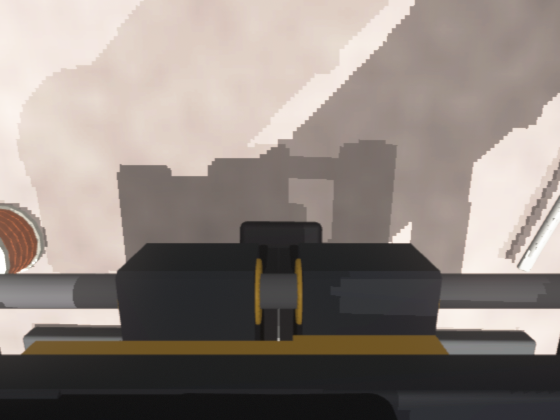

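View pics/s2c.png

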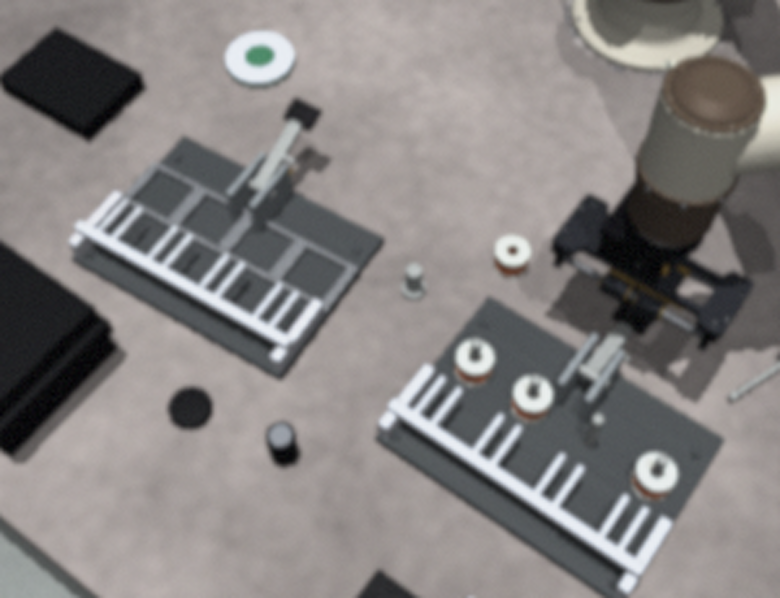

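```bash

python3 -m inch '[{"jaw":255,"x":0,"y":0,"z":-0.12,"ax":0,"ay":0,"az":0},{"jaw":255,"x":0,"y":0,"z":-0.06,"ax":0,"ay":0,"az":0}]';python3 -m inch '[{"jaw":255,"x":0,"y":0,"z":0.3,"ax":0,"ay":0,"az":0},{"jaw":255,"x":0,"y":0,"z":1,"ax":0,"ay":0,"az":0},{"jaw":255,"x":0,"y":0,"z":0.5,"ax":0,"ay":0,"az":0}]'; python3 -c "
from h import *
save('scene','s3');save('wrist','w4')
im,p=load('s3'); c=im[100:330,130:430]; cv2.imwrite('pics/s3c.png',cv2.resize(c[:,:,::-1],None,fx=2.6,fy=2.6,interpolation=cv2.INTER_CUBIC))"
```

```text
time_s: 4.4
tcp_pos: [0.4438, 0.2203, 0.0321]
ee_rot: [[-1.0, -0.012, 0.011], [-0.012, 1.0, -0.006], [-0.011, -0.006, -1.0]]
wrist_force: [-14.0, -3.5, 38.0]
gripper_width: 0.005
time_s: 4.78
tcp_pos: [0.4419, 0.2192, 0.1414]
ee_rot: [[-1.0, -0.011, 0.007], [-0.012, 1.0, -0.008], [-0.007, -0.008, -1.0]]
wrist_force: [0.2, -0.9, -0.5]
gripper_width: 0.007
```

View pics/s3c.png

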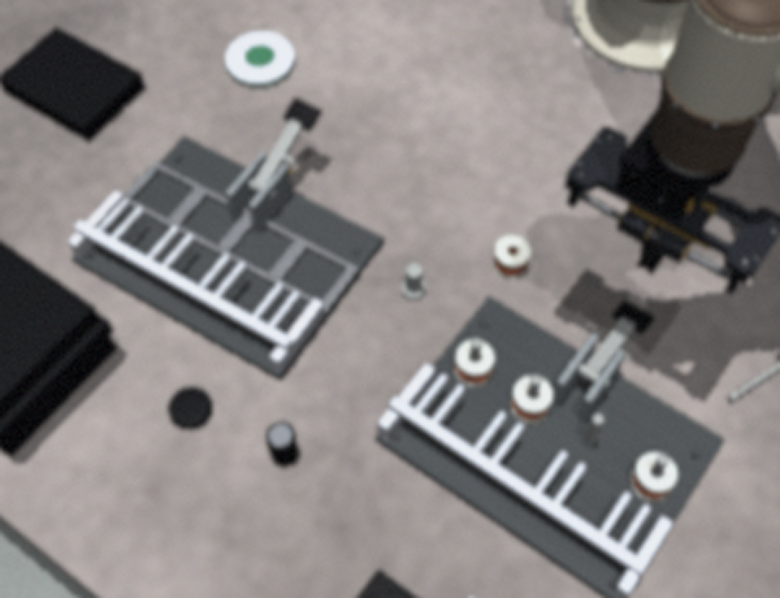

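View pics/w4.png

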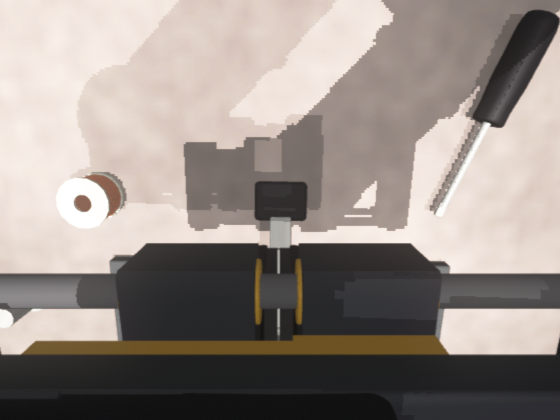

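```bash

python3 -m inch '[{"jaw":88,"x":0.75,"y":0.55,"z":0,"ax":0.05,"ay":-0.04,"az":-0.05},{"jaw":88,"x":0.75,"y":0.55,"z":0,"ax":0,"ay":0,"az":0},{"jaw":88,"x":0.75,"y":0.6,"z":0,"ax":0,"ay":0,"az":0},{"jaw":88,"x":0,"y":0,"z":0,"ax":0,"ay":0,"az":0}]'
```

```text
time_s: 5.38
tcp_pos: [0.5778, 0.3223, 0.1351]
ee_rot: [[-1.0, -0.001, 0.009], [-0.001, 1.0, -0.001], [-0.009, -0.001, -1.0]]
wrist_force: [-1.2, -0.1, -0.5]
gripper_width: 0.376
```

```bash

python3 -m inch '[{"jaw":88,"x":0.13,"y":0.11,"z":-0.2,"ax":0,"ay":-0.05,"az":0},{"jaw":88,"x":0,"y":0,"z":-0.2,"ax":0,"ay":0,"az":0},{"jaw":88,"x":0,"y":0,"z":0,"ax":0,"ay":0,"az":0}]'
```

```text
time_s: 5.75
tcp_pos: [0.5829, 0.3271, 0.1058]
ee_rot: [[-1.0, -0.0, 0.012], [-0.0, 1.0, -0.005], [-0.012, -0.005, -1.0]]
wrist_force: [-0.3, -0.5, -0.6]
gripper_width: 0.64
```

```bash
python3 -c "
from h import *
save('top','t5')
im,p=load('t5'); c=im[140:270,130:400]; cv2.imwrite('pics/t5c.png',cv2.resize(c[:,:,::-1],None,fx=2.96,fy=2.96,interpolation=cv2.INTER_CUBIC))"
```

```text
(no output)
```

View pics/t5c.png

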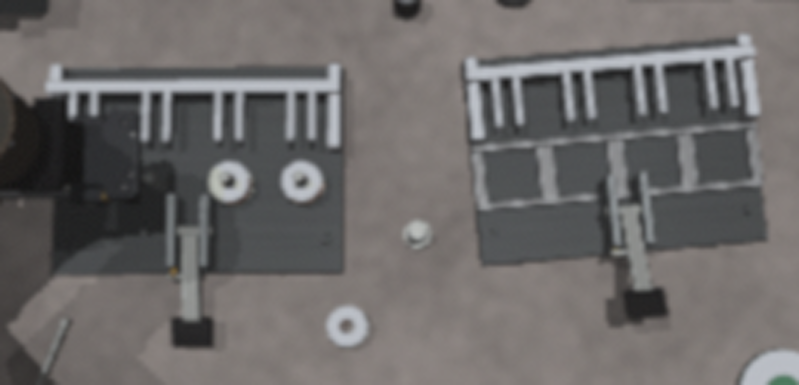

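```bash

python3 -m inch '[{"jaw":88,"x":0.06,"y":0.03,"z":-0.3,"ax":0.03,"ay":0.07,"az":0},{"jaw":88,"x":0,"y":0,"z":-0.3,"ax":0,"ay":0,"az":0},{"jaw":88,"x":0,"y":0,"z":-0.3,"ax":0,"ay":0,"az":0},{"jaw":88,"x":0,"y":0,"z":-0.3,"ax":0,"ay":0,"az":0},{"jaw":88,"x":0,"y":0,"z":0,"ax":0,"ay":0,"az":0}]'
```

```text
time_s: 6.42
tcp_pos: [0.5862, 0.3284, 0.0298]
ee_rot: [[-1.0, 0.0, -0.001], [0.0, 1.0, 0.001], [0.001, 0.001, -1.0]]
wrist_force: [0.2, -0.4, 1.0]
gripper_width: 0.649
```

Good. Down 8 mm, then close.

```bash

python3 -m inch '[{"jaw":88,"x":0,"y":0.01,"z":-0.14,"ax":0,"ay":0,"az":0},{"jaw":88,"x":0,"y":0,"z":0,"ax":0,"ay":0,"az":0},{"jaw":255,"x":0,"y":0,"z":0,"ax":0,"ay":0,"az":0},{"jaw":255,"x":0,"y":0,"z":0,"ax":0,"ay":0,"az":0},{"jaw":255,"x":0,"y":0,"z":0,"ax":0,"ay":0,"az":0},{"jaw":255,"x":0,"y":0,"z":0,"ax":0,"ay":0,"az":0}]'; python3 -m inch '[{"jaw":255,"x":0,"y":0,"z":0.2,"ax":0,"ay":0,"az":0},{"jaw":255,"x":0,"y":0,"z":0.5,"ax":0,"ay":0,"az":0},{"jaw":255,"x":0,"y":0,"z":0.5,"ax":0,"ay":0,"az":0},{"jaw":255,"x":0,"y":0,"z":0.5,"ax":0,"ay":0,"az":0}]'
```

```text
time_s: 7.18
tcp_pos: [0.5872, 0.33, 0.0227]
ee_rot: [[-1.0, -0.001, 0.002], [-0.0, 1.0, 0.003], [-0.002, 0.003, -1.0]]
wrist_force: [0.2, 0.4, -0.6]
gripper_width: 0.452
time_s: 7.68
tcp_pos: [0.5859, 0.3287, 0.1266]
ee_rot: [[-1.0, -0.0, -0.002], [-0.0, 1.0, -0.0], [0.002, -0.0, -1.0]]
wrist_force: [-0.9, -0.4, -1.1]
gripper_width: 0.456
```

```bash
python3 -c "
from h import *
im,p=load('t5')
for a,b in [(512,177),(582,170),(651,163),(724,157)]: print(ray(p,(a+.5)/2.96-.5+130,(b+.5)/2.96-.5+140,.018).round(4))"
python3 -m inch '[{"jaw":255,"x":0,"y":-0.4,"z":0.2,"ax":0,"ay":0,"az":0.04},{"jaw":255,"x":0.03,"y":-0.9,"z":0.05,"ax":0,"ay":0,"az":0.04},{"jaw":255,"x":0.03,"y":-0.9,"z":0,"ax":0,"ay":0,"az":0.04},{"jaw":255,"x":0.03,"y":-0.9,"z":0,"ax":0,"ay":0,"az":0.04},{"jaw":255,"x":0.03,"y":-0.9,"z":0,"ax":0,"ay":0,"az":0.04},{"jaw":255,"x":0.03,"y":-0.9,"z":0,"ax":0,"ay":0,"az":0.04},{"jaw":255,"x":0.03,"y":-0.9,"z":0,"ax":0,"ay":0,"az":0.04},{"jaw":255,"x":0.03,"y":-0.9,"z":0,"ax":0,"ay":0,"az":0.04},{"jaw":255,"x":0.03,"y":-0.9,"z":0,"ax":0,"ay":0,"az":0.04},{"jaw":255,"x":0,"y":-0.5,"z":0,"ax":0,"ay":0,"az":0.04},{"jaw":255,"x":0,"y":0,"z":0,"ax":0,"ay":0,"az":0}]'
```

```text
[ 0.5911 -0.099   0.018 ]
[ 0.5976 -0.1706  0.018 ]
[ 0.6042 -0.2414  0.018 ]
[ 0.6098 -0.3165  0.018 ]
time_s: 9.05
tcp_pos: [0.5902, -0.1811, 0.1462]
ee_rot: [[-0.998, -0.069, -0.003], [-0.069, 0.998, 0.004], [0.003, 0.005, -1.0]]
wrist_force: [0.1, 0.6, -1.3]
gripper_width: 0.456
```

```bash

python3 -m inch '[{"jaw":255,"x":0.15,"y":-0.8,"z":0,"ax":0,"ay":0,"az":0},{"jaw":255,"x":0.15,"y":-0.8,"z":0,"ax":0,"ay":0,"az":0},{"jaw":255,"x":0,"y":-0.5,"z":0,"ax":0,"ay":0,"az":0},{"jaw":255,"x":0,"y":0,"z":0,"ax":0,"ay":0,"az":0},{"jaw":255,"x":0,"y":0,"z":0,"ax":0,"ay":0,"az":0}]'
```

```text
time_s: 9.68
tcp_pos: [0.6051, -0.3075, 0.1455]
ee_rot: [[-0.997, -0.071, -0.007], [-0.071, 0.997, 0.007], [0.007, 0.008, -1.0]]
wrist_force: [-0.4, 0.8, -0.4]
gripper_width: 0.455
```

```bash

python3 -m inch '[{"jaw":255,"x":0.08,"y":-0.16,"z":-0.4,"ax":-0.04,"ay":-0.04,"az":0},{"jaw":255,"x":0,"y":0,"z":-0.5,"ax":0,"ay":0,"az":0},{"jaw":255,"x":0,"y":0,"z":-0.4,"ax":0,"ay":0,"az":0},{"jaw":255,"x":0,"y":0,"z":-0.2,"ax":0,"ay":0,"az":0},{"jaw":255,"x":0,"y":0,"z":0,"ax":0,"ay":0,"az":0}]'
```

```text
time_s: 10.3
tcp_pos: [0.6108, -0.3106, 0.0557]
ee_rot: [[-0.997, -0.08, 0.002], [-0.08, 0.997, 0.0], [-0.002, 0.0, -1.0]]
wrist_force: [-0.1, 0.9, -1.1]
gripper_width: 0.451
```

```bash

python3 -m inch '[{"jaw":255,"x":-0.02,"y":-0.1,"z":-0.2,"ax":0,"ay":0,"az":-0.04},{"jaw":255,"x":0,"y":-0.02,"z":-0.2,"ax":0,"ay":0,"az":0},{"jaw":255,"x":0,"y":0,"z":0,"ax":0,"ay":0,"az":0}]'
```

```text
time_s: 10.68
tcp_pos: [0.6108, -0.3182, 0.0324]
ee_rot: [[-0.997, -0.073, 0.006], [-0.073, 0.997, -0.001], [-0.006, -0.001, -1.0]]
wrist_force: [0.2, 0.2, -2.3]
gripper_width: 0.457
```

```bash

python3 -m inch '[{"jaw":255,"x":-0.01,"y":0.01,"z":-0.1,"ax":0,"ay":0.03,"az":0},{"jaw":255,"x":0,"y":0,"z":-0.05,"ax":0,"ay":0,"az":0},{"jaw":255,"x":0,"y":0,"z":0,"ax":0,"ay":0,"az":0}]'
```

```text
time_s: 11.05
tcp_pos: [0.6105, -0.3179, 0.0233]
ee_rot: [[-0.997, -0.073, 0.001], [-0.073, 0.997, -0.001], [-0.001, -0.001, -1.0]]
wrist_force: [-0.8, 0.2, -0.7]
gripper_width: 0.453
```

```bash

python3 -m inch '[{"jaw":88,"x":0,"y":0,"z":0,"ax":0,"ay":0,"az":0},{"jaw":88,"x":0,"y":0,"z":0,"ax":0,"ay":0,"az":0},{"jaw":88,"x":0,"y":0,"z":0,"ax":0,"ay":0,"az":0},{"jaw":88,"x":0,"y":0,"z":0.3,"ax":0,"ay":0,"az":0},{"jaw":88,"x":0,"y":0,"z":0.7,"ax":0,"ay":0,"az":0},{"jaw":88,"x":0,"y":0.5,"z":0.8,"ax":0,"ay":0,"az":0},{"jaw":88,"x":0,"y":0.9,"z":0.2,"ax":0,"ay":0,"az":0},{"jaw":88,"x":0,"y":0.9,"z":0,"ax":0,"ay":0,"az":0}]';python3 -c "
from h import *
save('top','t6')
im,p=load('t6'); c=im[140:270,130:400]; cv2.imwrite('pics/t6c.png',cv2.resize(c[:,:,::-1],None,fx=2.96,fy=2.96,interpolation=cv2.INTER_CUBIC))"
```

```text
time_s: 12.05
tcp_pos: [0.6121, -0.181, 0.1544]
ee_rot: [[-0.998, -0.067, 0.011], [-0.067, 0.998, -0.004], [-0.01, -0.005, -1.0]]
wrist_force: [0.3, 0.4, -0.4]
gripper_width: 0.654
```

View pics/t6c.png

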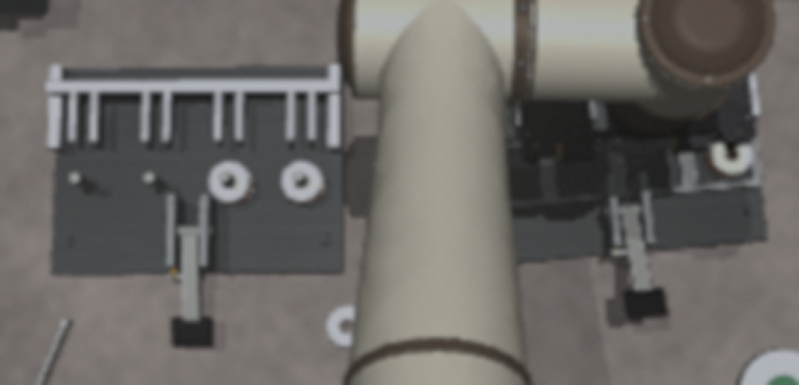

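```bash

python3 -m inch '[{"jaw":88,"x":-0.07,"y":0.9,"z":0,"ax":0.03,"ay":0.06,"az":-0.05},{"jaw":88,"x":-0.07,"y":0.9,"z":0,"ax":0,"ay":0,"az":-0.05},{"jaw":88,"x":-0.07,"y":0.9,"z":0,"ax":0,"ay":0,"az":-0.05},{"jaw":88,"x":-0.07,"y":0.9,"z":0,"ax":0,"ay":0,"az":-0.05},{"jaw":88,"x":-0.07,"y":0.9,"z":0,"ax":0,"ay":0,"az":-0.05},{"jaw":88,"x":-0.07,"y":0.9,"z":0,"ax":0,"ay":0,"az":-0.05},{"jaw":88,"x":-0.07,"y":0.5,"z":0,"ax":0,"ay":0,"az":-0.05},{"jaw":88,"x":0,"y":0,"z":-0.1,"ax":0,"ay":0,"az":0}]'
```

```text
time_s: 13.1
tcp_pos: [0.5846, 0.1923, 0.1638]
ee_rot: [[-1.0, -0.014, 0.022], [-0.014, 1.0, 0.007], [-0.022, 0.007, -1.0]]
wrist_force: [0.6, -1.0, -0.0]
gripper_width: 0.656
```

```bash

python3 -m inch '[{"jaw":88,"x":0.02,"y":-0.12,"z":-0.4,"ax":-0.04,"ay":0.13,"az":-0.08},{"jaw":88,"x":0,"y":0,"z":-0.5,"ax":0,"ay":0,"az":0},{"jaw":88,"x":0,"y":0,"z":-0.1,"ax":0,"ay":0,"az":0},{"jaw":88,"x":0,"y":0,"z":0,"ax":0,"ay":0,"az":0}]'
```

```text
time_s: 13.6
tcp_pos: [0.5857, 0.1798, 0.1004]
ee_rot: [[-1.0, 0.006, -0.005], [0.006, 1.0, -0.002], [0.005, -0.002, -1.0]]
wrist_force: [0.2, -0.9, 0.3]
gripper_width: 0.652
```

```bash

python3 -m inch '[{"jaw":88,"x":0,"y":0.09,"z":-0.2,"ax":0.01,"ay":-0.03,"az":0.03},{"jaw":88,"x":0,"y":0,"z":-0.3,"ax":0,"ay":0,"az":0},{"jaw":88,"x":0,"y":0,"z":-0.3,"ax":0,"ay":0,"az":0},{"jaw":88,"x":0,"y":0,"z":-0.2,"ax":0,"ay":0,"az":0},{"jaw":88,"x":0,"y":0,"z":0,"ax":0,"ay":0,"az":0}]'
```

```text
time_s: 14.22
tcp_pos: [0.5876, 0.186, 0.0402]
ee_rot: [[-1.0, 0.001, 0.006], [0.001, 1.0, 0.003], [-0.006, 0.003, -1.0]]
wrist_force: [0.2, 0.0, -0.2]
gripper_width: 0.656
```

```bash

python3 -m inch '[{"jaw":88,"x":-0.02,"y":0,"z":-0.2,"ax":-0.01,"ay":0.03,"az":0},{"jaw":88,"x":0,"y":0,"z":-0.1,"ax":0,"ay":0,"az":0},{"jaw":88,"x":0,"y":0,"z":0,"ax":0,"ay":0,"az":0},{"jaw":255,"x":0,"y":0,"z":0,"ax":0,"ay":0,"az":0},{"jaw":255,"x":0,"y":0,"z":0,"ax":0,"ay":0,"az":0},{"jaw":255,"x":0,"y":0,"z":0,"ax":0,"ay":0,"az":0},{"jaw":255,"x":0,"y":0,"z":0,"ax":0,"ay":0,"az":0}]'; python3 -m inch '[{"jaw":255,"x":0,"y":0,"z":0.2,"ax":0,"ay":0,"az":0},{"jaw":255,"x":0,"y":0,"z":0.5,"ax":0,"ay":0,"az":0},{"jaw":255,"x":0,"y":0,"z":0.5,"ax":0,"ay":0,"az":0},{"jaw":255,"x":0,"y":0,"z":0.6,"ax":0,"ay":0,"az":0},{"jaw":255,"x":0,"y":0,"z":0,"ax":0,"ay":0,"az":0}]'
```

```text
time_s: 15.1
tcp_pos: [0.5875, 0.1866, 0.0228]
ee_rot: [[-1.0, 0.0, 0.003], [0.001, 1.0, 0.003], [-0.003, 0.003, -1.0]]
wrist_force: [0.5, 0.2, -1.2]
gripper_width: 0.454
time_s: 15.72
tcp_pos: [0.5878, 0.1865, 0.1372]
ee_rot: [[-1.0, 0.0, 0.006], [0.0, 1.0, 0.003], [-0.006, 0.003, -1.0]]
wrist_force: [-1.8, 0.0, -0.8]
gripper_width: 0.452
```

```bash

python3 -m inch '[{"jaw":255,"x":0.03,"y":-0.5,"z":0.1,"ax":-0.02,"ay":0.03,"az":0.05},{"jaw":255,"x":0.03,"y":-0.9,"z":0,"ax":0,"ay":0,"az":0.05},{"jaw":255,"x":0.03,"y":-0.9,"z":0,"ax":0,"ay":0,"az":0.05},{"jaw":255,"x":0.03,"y":-0.9,"z":0,"ax":0,"ay":0,"az":0.05},{"jaw":255,"x":0.03,"y":-0.9,"z":0,"ax":0,"ay":0,"az":0.05},{"jaw":255,"x":0.03,"y":-0.9,"z":0,"ax":0,"ay":0,"az":0.05},{"jaw":255,"x":0.03,"y":-0.9,"z":0,"ax":0,"ay":0,"az":0.05},{"jaw":255,"x":0.03,"y":-0.8,"z":0,"ax":0,"ay":0,"az":0.05},{"jaw":255,"x":0,"y":-0.4,"z":0,"ax":0,"ay":0,"az":0},{"jaw":255,"x":0,"y":-0.1,"z":0,"ax":0,"ay":0,"az":0},{"jaw":255,"x":0,"y":0,"z":0,"ax":0,"ay":0,"az":0}]'
```

```text
time_s: 17.1
tcp_pos: [0.5956, -0.2565, 0.1384]
ee_rot: [[-0.997, -0.073, -0.009], [-0.073, 0.997, 0.004], [0.009, 0.005, -1.0]]
wrist_force: [-0.6, 0.5, -1.6]
gripper_width: 0.454
```

```bash

python3 -m inch '[{"jaw":255,"x":0.13,"y":0.2,"z":-0.2,"ax":-0.02,"ay":-0.05,"az":0},{"jaw":255,"x":0,"y":0,"z":-0.4,"ax":0,"ay":0,"az":0},{"jaw":255,"x":0,"y":0,"z":-0.4,"ax":0,"ay":0,"az":0},{"jaw":255,"x":0,"y":0,"z":-0.4,"ax":0,"ay":0,"az":0},{"jaw":255,"x":0,"y":0,"z":0,"ax":0,"ay":0,"az":0}]'
```

```text
time_s: 17.73
tcp_pos: [0.6087, -0.2351, 0.0512]
ee_rot: [[-0.996, -0.084, 0.008], [-0.084, 0.996, -0.001], [-0.008, -0.002, -1.0]]
wrist_force: [1.5, -2.0, -1.8]
gripper_width: 0.455
```

```bash

python3 -m inch '[{"jaw":255,"x":-0.07,"y":-0.13,"z":-0.1,"ax":0,"ay":0.04,"az":-0.06},{"jaw":255,"x":0,"y":0,"z":-0.15,"ax":0,"ay":0,"az":0},{"jaw":255,"x":0,"y":0,"z":-0.1,"ax":0,"ay":0,"az":0},{"jaw":255,"x":0,"y":0,"z":0,"ax":0,"ay":0,"az":0}]'
```

```text
time_s: 18.23
tcp_pos: [0.6059, -0.2405, 0.029]
ee_rot: [[-0.997, -0.076, 0.003], [-0.076, 0.997, -0.001], [-0.003, -0.001, -1.0]]
wrist_force: [1.6, -1.7, -1.2]
gripper_width: 0.456
```

```bash

python3 -m inch '[{"jaw":255,"x":-0.03,"y":-0.05,"z":-0.08,"ax":0,"ay":0.02,"az":0},{"jaw":255,"x":0,"y":0,"z":-0.04,"ax":0,"ay":0,"az":0},{"jaw":255,"x":0,"y":0,"z":0,"ax":0,"ay":0,"az":0}]'
```

```text
time_s: 18.6
tcp_pos: [0.6027, -0.2437, 0.0229]
ee_rot: [[-0.997, -0.076, -0.003], [-0.076, 0.997, -0.001], [0.003, -0.001, -1.0]]
wrist_force: [0.6, -0.1, -0.6]
gripper_width: 0.452
```

```bash

python3 -m inch '[{"jaw":88,"x":0,"y":0,"z":0,"ax":0,"ay":0,"az":0},{"jaw":88,"x":0,"y":0,"z":0,"ax":0,"ay":0,"az":0},{"jaw":88,"x":0,"y":0,"z":0,"ax":0,"ay":0,"az":0},{"jaw":88,"x":0,"y":0,"z":0.3,"ax":0,"ay":0,"az":0},{"jaw":88,"x":0,"y":0,"z":0.7,"ax":0,"ay":0,"az":0},{"jaw":88,"x":0,"y":0.5,"z":0.8,"ax":0,"ay":0,"az":-0.05},{"jaw":88,"x":-0.05,"y":0.9,"z":0,"ax":0,"ay":0,"az":-0.05},{"jaw":88,"x":-0.05,"y":0.9,"z":-0.1,"ax":0,"ay":0,"az":-0.05},{"jaw":88,"x":-0.05,"y":0.9,"z":-0.1,"ax":0,"ay":0,"az":-0.05},{"jaw":88,"x":-0.05,"y":0.9,"z":-0.1,"ax":0,"ay":0,"az":-0.05},{"jaw":88,"x":-0.05,"y":0.8,"z":-0.1,"ax":0,"ay":0,"az":-0.05},{"jaw":88,"x":0,"y":0.4,"z":0,"ax":0,"ay":0,"az":0}]';python3 -m inch '[{"jaw":88,"x":0,"y":0,"z":-0.05,"ax":0,"ay":0,"az":0}]'; python3 -c "
from h import *
save('top','t7')
im,p=load('t7'); c=im[140:270,130:400]; cv2.imwrite('pics/t7c.png',cv2.resize(c[:,:,::-1],None,fx=2.96,fy=2.96,interpolation=cv2.INTER_CUBIC))"
```

```text
time_s: 20.1
tcp_pos: [0.5887, 0.0818, 0.122]
ee_rot: [[-1.0, -0.018, 0.012], [-0.018, 1.0, 0.001], [-0.012, 0.001, -1.0]]
wrist_force: [0.8, 0.1, 0.2]
gripper_width: 0.654
time_s: 20.23
tcp_pos: [0.5893, 0.0838, 0.1206]
ee_rot: [[-1.0, -0.022, 0.014], [-0.022, 1.0, 0.002], [-0.014, 0.002, -1.0]]
wrist_force: [0.4, -0.2, 0.0]
gripper_width: 0.653
```

View pics/t7c.png

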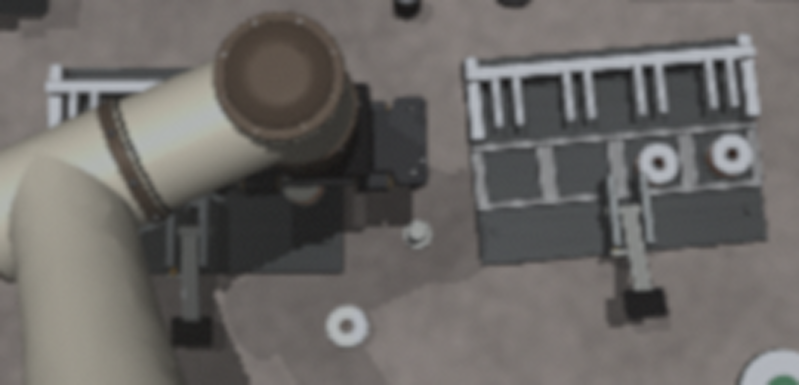

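```bash
python3 -c "
from h import *
im,p=load('t7')
for a,b in [(658,162),(732,155)]: print(ray(p,(a+.5)/2.96-.5+130,(b+.5)/2.96-.5+140,.042).round(4))"
python3 -m inch '[{"jaw":88,"x":-0.04,"y":0.42,"z":-0.1,"ax":0,"ay":0.08,"az":-0.11},{"jaw":88,"x":0,"y":0.03,"z":-0.1,"ax":0,"ay":0,"az":0},{"jaw":88,"x":0,"y":0,"z":-0.1,"ax":0,"ay":0,"az":0}]'
```

```text
[ 0.6011 -0.2436  0.042 ]
[ 0.6075 -0.3183  0.042 ]
time_s: 20.65
tcp_pos: [0.5869, 0.1073, 0.1031]
ee_rot: [[-1.0, 0.003, 0.001], [0.003, 1.0, 0.002], [-0.001, 0.002, -1.0]]
wrist_force: [0.1, 0.1, -0.9]
gripper_width: 0.652
```

```bash

python3 -m inch '[{"jaw":88,"x":0,"y":0.1,"z":-0.2,"ax":0,"ay":0,"az":0},{"jaw":88,"x":0,"y":0,"z":-0.3,"ax":0,"ay":0,"az":0},{"jaw":88,"x":0,"y":0,"z":-0.3,"ax":0,"ay":0,"az":0},{"jaw":88,"x":0,"y":0,"z":-0.2,"ax":0,"ay":0,"az":0},{"jaw":88,"x":0,"y":0,"z":0,"ax":0,"ay":0,"az":0}]'
```

```text
time_s: 21.28
tcp_pos: [0.586, 0.1102, 0.0388]
ee_rot: [[-1.0, 0.007, -0.002], [0.007, 1.0, 0.001], [0.002, 0.001, -1.0]]
wrist_force: [-0.2, -0.9, 0.3]
gripper_width: 0.653
```

```bash

python3 -m inch '[{"jaw":88,"x":0,"y":0.05,"z":-0.2,"ax":0,"ay":0,"az":0.03},{"jaw":88,"x":0,"y":0,"z":-0.08,"ax":0,"ay":0,"az":0},{"jaw":88,"x":0,"y":0,"z":0,"ax":0,"ay":0,"az":0},{"jaw":255,"x":0,"y":0,"z":0,"ax":0,"ay":0,"az":0},{"jaw":255,"x":0,"y":0,"z":0,"ax":0,"ay":0,"az":0},{"jaw":255,"x":0,"y":0,"z":0,"ax":0,"ay":0,"az":0},{"jaw":255,"x":0,"y":0,"z":0,"ax":0,"ay":0,"az":0}]'; python3 -m inch '[{"jaw":255,"x":0,"y":0,"z":0.2,"ax":0,"ay":0,"az":0},{"jaw":255,"x":0,"y":0,"z":0.5,"ax":0,"ay":0,"az":0},{"jaw":255,"x":0,"y":0,"z":0.5,"ax":0,"ay":0,"az":0},{"jaw":255,"x":0,"y":0,"z":0.6,"ax":0,"ay":0,"az":0},{"jaw":255,"x":0,"y":0,"z":0,"ax":0,"ay":0,"az":0}]'
```

```text
time_s: 22.15
tcp_pos: [0.5872, 0.1139, 0.0226]
ee_rot: [[-1.0, 0.001, 0.001], [0.001, 1.0, 0.002], [-0.001, 0.002, -1.0]]
wrist_force: [-0.4, -0.3, -0.6]
gripper_width: 0.443
time_s: 22.78
tcp_pos: [0.5875, 0.1137, 0.137]
ee_rot: [[-1.0, 0.001, 0.004], [0.001, 1.0, 0.002], [-0.004, 0.002, -1.0]]
wrist_force: [0.1, 0.4, -1.1]
gripper_width: 0.446
```

```bash

python3 -m inch '[{"jaw":255,"x":0.03,"y":-0.5,"z":0,"ax":-0.02,"ay":0.02,"az":0.08},{"jaw":255,"x":0.03,"y":-0.9,"z":0,"ax":0,"ay":0,"az":0.08},{"jaw":255,"x":0.03,"y":-0.9,"z":0,"ax":0,"ay":0,"az":0.08},{"jaw":255,"x":0.03,"y":-0.9,"z":0,"ax":0,"ay":0,"az":0.08},{"jaw":255,"x":0.03,"y":-0.8,"z":0,"ax":0,"ay":0,"az":0.08},{"jaw":255,"x":0.03,"y":-0.4,"z":0,"ax":0,"ay":0,"az":0},{"jaw":255,"x":0,"y":-0.1,"z":0,"ax":0,"ay":0,"az":0},{"jaw":255,"x":0,"y":0,"z":0,"ax":0,"ay":0,"az":0}]'
```

```text
time_s: 23.78
tcp_pos: [0.5938, -0.163, 0.134]
ee_rot: [[-0.997, -0.072, -0.007], [-0.072, 0.997, 0.001], [0.006, 0.002, -1.0]]
wrist_force: [0.2, -0.0, -0.9]
gripper_width: 0.442
```

```bash

python3 -m inch '[{"jaw":255,"x":0.06,"y":-0.13,"z":-0.2,"ax":0,"ay":-0.03,"az":0},{"jaw":255,"x":0,"y":0,"z":-0.4,"ax":0,"ay":0,"az":0},{"jaw":255,"x":0,"y":0,"z":-0.4,"ax":0,"ay":0,"az":0},{"jaw":255,"x":0,"y":0,"z":-0.3,"ax":0,"ay":0,"az":0},{"jaw":255,"x":0,"y":0,"z":0,"ax":0,"ay":0,"az":0}]'
```

```text
time_s: 24.4
tcp_pos: [0.5974, -0.167, 0.0508]
ee_rot: [[-0.997, -0.079, -0.003], [-0.079, 0.997, 0.002], [0.002, 0.002, -1.0]]
wrist_force: [0.2, 0.5, -1.1]
gripper_width: 0.444
```

```bash

python3 -m inch '[{"jaw":255,"x":0,"y":-0.08,"z":-0.1,"ax":0,"ay":0,"az":-0.03},{"jaw":255,"x":0,"y":0,"z":-0.15,"ax":0,"ay":0,"az":0},{"jaw":255,"x":0,"y":0,"z":-0.15,"ax":0,"ay":0,"az":0},{"jaw":255,"x":0,"y":0,"z":0,"ax":0,"ay":0,"az":0}]'
```

```text
time_s: 24.9
tcp_pos: [0.5987, -0.1715, 0.0267]
ee_rot: [[-0.997, -0.075, 0.0], [-0.075, 0.997, 0.002], [-0.001, 0.002, -1.0]]
wrist_force: [0.3, -0.3, 0.2]
gripper_width: 0.447
```

```bash

python3 -m inch '[{"jaw":255,"x":0,"y":0,"z":-0.06,"ax":0,"ay":0,"az":0},{"jaw":255,"x":0,"y":0,"z":-0.01,"ax":0,"ay":0,"az":0},{"jaw":255,"x":0,"y":0,"z":0,"ax":0,"ay":0,"az":0}]';python3 -m inch '[{"jaw":88,"x":0,"y":0,"z":0,"ax":0,"ay":0,"az":0},{"jaw":88,"x":0,"y":0,"z":0,"ax":0,"ay":0,"az":0},{"jaw":88,"x":0,"y":0,"z":0,"ax":0,"ay":0,"az":0},{"jaw":88,"x":0,"y":0,"z":0.3,"ax":0,"ay":0,"az":0},{"jaw":88,"x":0,"y":0,"z":0.7,"ax":0,"ay":0,"az":0},{"jaw":88,"x":0,"y":0.2,"z":0.8,"ax":0,"ay":0,"az":-0.08},{"jaw":88,"x":-0.4,"y":0.7,"z":0,"ax":0,"ay":0,"az":-0.08},{"jaw":88,"x":-0.5,"y":0.8,"z":-0.05,"ax":0,"ay":0,"az":-0.08},{"jaw":88,"x":-0.5,"y":0.8,"z":-0.05,"ax":0,"ay":0,"az":-0.08},{"jaw":88,"x":-0.5,"y":0.8,"z":-0.05,"ax":0,"ay":0,"az":-0.08},{"jaw":88,"x":-0.4,"y":0.4,"z":-0.05,"ax":0,"ay":0,"az":0},{"jaw":88,"x":-0.1,"y":0.1,"z":0,"ax":0,"ay":0,"az":0}]'; python3 -c "
from h import *
save('top','t8');save('scene','s8');save('wrist','w8')
im,p=load('s8'); c=im[100:330,130:430]; cv2.imwrite('pics/s8c.png',cv2.resize(c[:,:,::-1],None,fx=2.6,fy=2.6,interpolation=cv2.INTER_CUBIC))
im,p=load('t8'); c=im[140:270,130:400]; cv2.imwrite('pics/t8c.png',cv2.resize(c[:,:,::-1],None,fx=2.96,fy=2.96,interpolation=cv2.INTER_CUBIC))"
```

```text
time_s: 25.28
tcp_pos: [0.5991, -0.1717, 0.0228]
ee_rot: [[-0.997, -0.075, 0.001], [-0.075, 0.997, 0.001], [-0.002, 0.001, -1.0]]
wrist_force: [-0.9, -0.2, -0.9]
gripper_width: 0.444
time_s: 26.78
tcp_pos: [0.4558, 0.0614, 0.135]
ee_rot: [[-1.0, -0.003, 0.022], [-0.003, 1.0, 0.004], [-0.022, 0.004, -1.0]]
wrist_force: [0.3, 0.1, 0.8]
gripper_width: 0.653
```

View pics/t8c.png

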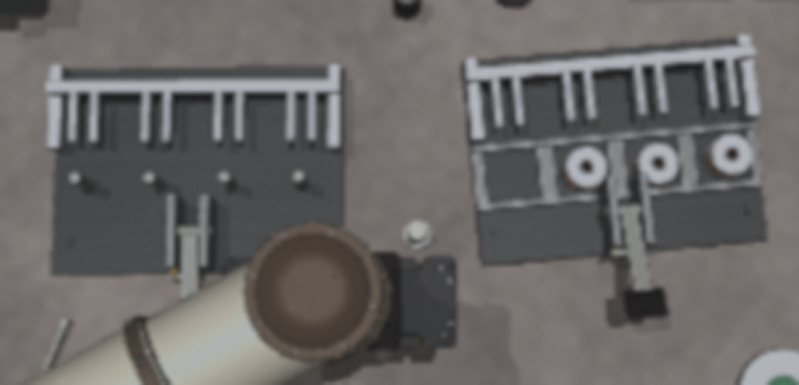

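View pics/s8c.png

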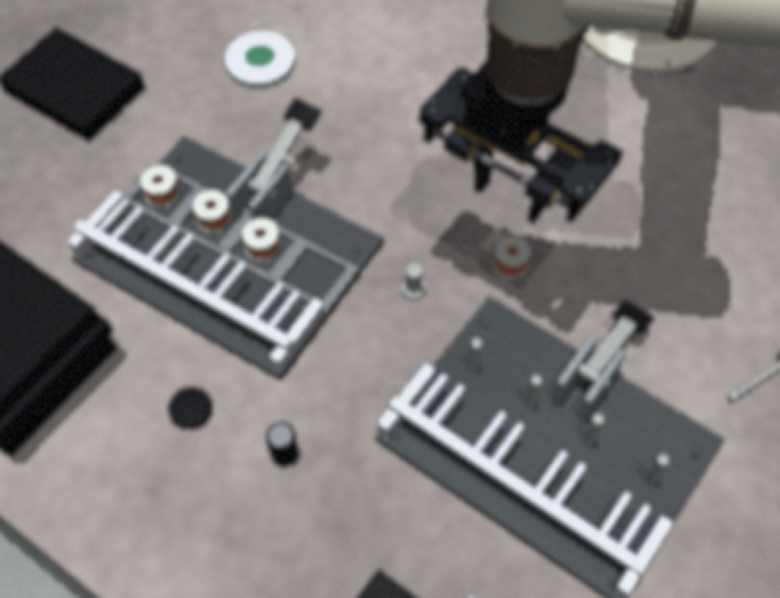

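View pics/w8.png

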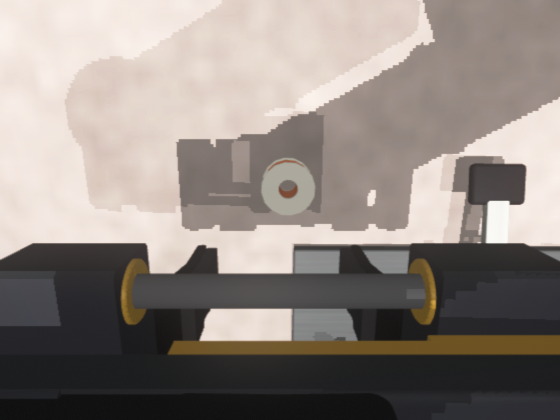

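```bash
python3 -c "
from h import *
im,p=load('w8');print(ray(p,288,187,.03))"
python3 -m inch '[{"jaw":88,"x":-0.22,"y":0.11,"z":-0.2,"ax":-0.02,"ay":0.13,"az":0},{"jaw":88,"x":0,"y":0,"z":-0.4,"ax":0,"ay":0,"az":0},{"jaw":88,"x":0,"y":0,"z":-0.4,"ax":0,"ay":0,"az":0},{"jaw":88,"x":0,"y":0,"z":0,"ax":0,"ay":0,"az":0}]'
```

```text
[0.4391305  0.06839191 0.03      ]
time_s: 27.42
tcp_pos: [0.4442, 0.0653, 0.0715]
ee_rot: [[-1.0, 0.006, -0.004], [0.006, 1.0, -0.001], [0.004, -0.001, -1.0]]
wrist_force: [0.6, -1.0, 0.2]
gripper_width: 0.653
```

```bash

python3 -m inch '[{"jaw":88,"x":-0.05,"y":0.04,"z":-0.25,"ax":0,"ay":-0.02,"az":0.03},{"jaw":88,"x":0,"y":0,"z":-0.4,"ax":0,"ay":0,"az":0},{"jaw":88,"x":0,"y":0,"z":-0.2,"ax":0,"ay":0,"az":0},{"jaw":88,"x":0,"y":0,"z":0,"ax":0,"ay":0,"az":0}]'
```

```text
time_s: 27.92
tcp_pos: [0.4437, 0.0676, 0.0207]
ee_rot: [[-1.0, 0.003, 0.002], [0.003, 1.0, -0.0], [-0.002, -0.0, -1.0]]
wrist_force: [0.4, -0.5, -0.4]
gripper_width: 0.654
```

```bash

python3 -m inch '[{"jaw":88,"x":-0.05,"y":0.02,"z":-0.13,"ax":0,"ay":0,"az":0},{"jaw":88,"x":0,"y":0,"z":-0.04,"ax":0,"ay":0,"az":0},{"jaw":88,"x":0,"y":0,"z":0,"ax":0,"ay":0,"az":0}]'; python3 -m inch '[{"jaw":255,"x":0,"y":0,"z":0,"ax":0,"ay":0,"az":0},{"jaw":255,"x":0,"y":0,"z":0,"ax":0,"ay":0,"az":0},{"jaw":255,"x":0,"y":0,"z":0,"ax":0,"ay":0,"az":0},{"jaw":255,"x":0,"y":0,"z":0,"ax":0,"ay":0,"az":0}]'
```

```text
time_s: 28.3
tcp_pos: [0.4418, 0.0694, 0.0114]
ee_rot: [[-1.0, 0.003, 0.005], [0.003, 1.0, 0.001], [-0.005, 0.001, -1.0]]
wrist_force: [-0.5, 0.3, -0.4]
gripper_width: 0.655
time_s: 28.8
tcp_pos: [0.4421, 0.0696, 0.012]
ee_rot: [[-1.0, 0.003, 0.006], [0.003, 1.0, 0.002], [-0.006, 0.002, -1.0]]
wrist_force: [-0.1, 0.5, -0.5]
gripper_width: 0.443
```

```bash

python3 -m inch '[{"jaw":255,"x":0,"y":0,"z":0.3,"ax":0,"ay":0.04,"az":0},{"jaw":255,"x":0,"y":0,"z":0.7,"ax":0,"ay":0,"az":0},{"jaw":255,"x":0,"y":0,"z":0.8,"ax":0,"ay":0,"az":0.08},{"jaw":255,"x":0.5,"y":-0.6,"z":0,"ax":0,"ay":0,"az":0.08},{"jaw":255,"x":0.6,"y":-0.7,"z":0,"ax":0,"ay":0,"az":0.08},{"jaw":255,"x":0.6,"y":-0.7,"z":0,"ax":0,"ay":0,"az":0.08},{"jaw":255,"x":0.5,"y":-0.5,"z":0,"ax":0,"ay":0,"az":0.08},{"jaw":255,"x":0.2,"y":-0.2,"z":0,"ax":0,"ay":0,"az":0},{"jaw":255,"x":0,"y":0,"z":0,"ax":0,"ay":0,"az":0}]'
```

```text
time_s: 29.92
tcp_pos: [0.5874, -0.0976, 0.1222]
ee_rot: [[-0.997, -0.071, -0.004], [-0.071, 0.997, 0.001], [0.004, 0.001, -1.0]]
wrist_force: [0.2, 0.6, -0.9]
gripper_width: 0.445
```

```bash

python3 -m inch '[{"jaw":255,"x":0.06,"y":-0.04,"z":-0.2,"ax":0,"ay":-0.02,"az":0},{"jaw":255,"x":0,"y":0,"z":-0.4,"ax":0,"ay":0,"az":0},{"jaw":255,"x":0,"y":0,"z":-0.4,"ax":0,"ay":0,"az":0},{"jaw":255,"x":0,"y":0,"z":-0.1,"ax":0,"ay":0,"az":0},{"jaw":255,"x":0,"y":0,"z":0,"ax":0,"ay":0,"az":0}]'
```

```text
time_s: 30.55
tcp_pos: [0.5872, -0.0958, 0.053]
ee_rot: [[-0.997, -0.076, -0.004], [-0.076, 0.997, 0.002], [0.003, 0.002, -1.0]]
wrist_force: [0.1, -0.1, -0.9]
gripper_width: 0.444
```

```bash

python3 -m inch '[{"jaw":255,"x":0.08,"y":-0.08,"z":-0.1,"ax":0,"ay":-0.02,"az":-0.02},{"jaw":255,"x":0,"y":0,"z":-0.15,"ax":0,"ay":0,"az":0},{"jaw":255,"x":0,"y":0,"z":-0.15,"ax":0,"ay":0,"az":0},{"jaw":255,"x":0,"y":0,"z":0,"ax":0,"ay":0,"az":0}]'
```

```text
time_s: 31.05
tcp_pos: [0.5934, -0.1006, 0.0293]
ee_rot: [[-0.997, -0.073, 0.004], [-0.073, 0.997, 0.002], [-0.004, 0.002, -1.0]]
wrist_force: [0.1, -0.5, -1.6]
gripper_width: 0.445
```

```bash

python3 -m inch '[{"jaw":255,"x":-0.02,"y":0,"z":-0.07,"ax":0,"ay":0.02,"az":0},{"jaw":255,"x":0,"y":0,"z":-0.02,"ax":0,"ay":0,"az":0},{"jaw":255,"x":0,"y":0,"z":0,"ax":0,"ay":0,"az":0}]'
```

```text
time_s: 31.42
tcp_pos: [0.5923, -0.1006, 0.0242]
ee_rot: [[-0.997, -0.073, 0.0], [-0.073, 0.997, 0.002], [-0.0, 0.002, -1.0]]
wrist_force: [0.5, 1.0, -1.1]
gripper_width: 0.443
```

```bash

python3 -m inch '[{"jaw":88,"x":0,"y":0,"z":0,"ax":0,"ay":0,"az":0},{"jaw":88,"x":0,"y":0,"z":0,"ax":0,"ay":0,"az":0},{"jaw":88,"x":0,"y":0,"z":0,"ax":0,"ay":0,"az":0},{"jaw":88,"x":0,"y":0,"z":0.3,"ax":0,"ay":0,"az":0},{"jaw":88,"x":0,"y":0,"z":0.7,"ax":0,"ay":0,"az":0},{"jaw":88,"x":0,"y":0.2,"z":0.8,"ax":0,"ay":0,"az":0},{"jaw":255,"x":-0.6,"y":0.5,"z":0,"ax":0,"ay":0,"az":0},{"jaw":255,"x":-0.6,"y":0.5,"z":0,"ax":0,"ay":0,"az":0},{"jaw":255,"x":-0.6,"y":0.3,"z":0,"ax":0,"ay":0,"az":0},{"jaw":255,"x":-0.2,"y":0.1,"z":0,"ax":0,"ay":0,"az":0}]'; python3 -c "
from h import *
save('top','t9');save('scene','s9')
im,p=load('s9'); c=im[100:330,130:430]; cv2.imwrite('pics/s9c.png',cv2.resize(c[:,:,::-1],None,fx=2.6,fy=2.6,interpolation=cv2.INTER_CUBIC))
im,p=load('t9'); c=im[140:270,130:400]; cv2.imwrite('pics/t9c.png',cv2.resize(c[:,:,::-1],None,fx=2.96,fy=2.96,interpolation=cv2.INTER_CUBIC))"
```

```text
time_s: 32.67
tcp_pos: [0.4714, -0.0028, 0.1365]
ee_rot: [[-0.997, -0.072, 0.006], [-0.072, 0.997, 0.003], [-0.007, 0.003, -1.0]]
wrist_force: [0.5, -0.6, 0.1]
gripper_width: 0.29
```

View pics/t9c.png

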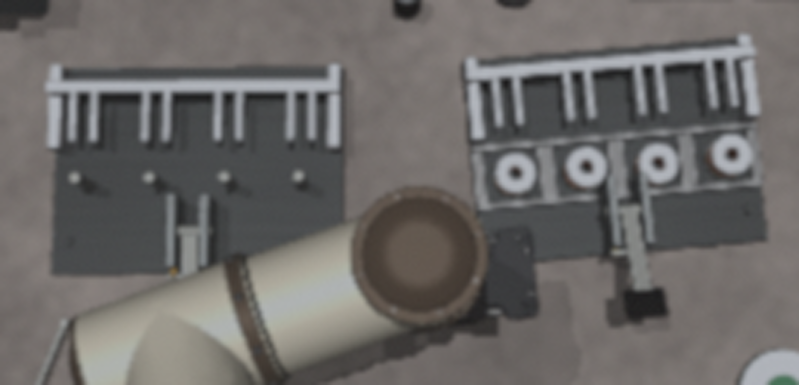

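View pics/s9c.png

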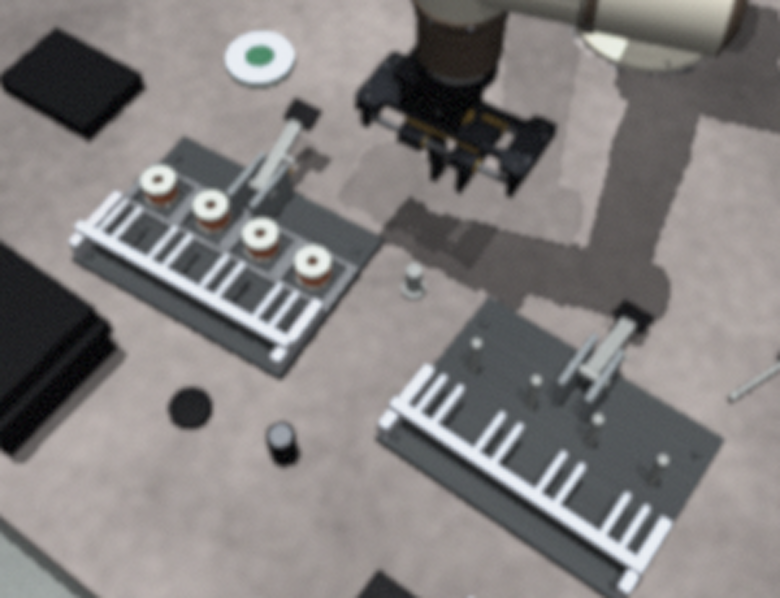

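```bash

python3 -m inch '[{"jaw":255,"x":-0.05,"y":-0.8,"z":0,"ax":0,"ay":0.04,"az":0},{"jaw":255,"x":-0.05,"y":-0.9,"z":0,"ax":0,"ay":0,"az":0},{"jaw":255,"x":-0.05,"y":-0.9,"z":0,"ax":0,"ay":0,"az":0},{"jaw":255,"x":-0.05,"y":-0.7,"z":0,"ax":0,"ay":0,"az":0},{"jaw":255,"x":0,"y":-0.2,"z":0,"ax":0,"ay":0,"az":0},{"jaw":255,"x":0,"y":0,"z":0,"ax":0,"ay":0,"az":0}]'; python3 -c "
from h import *
save('wrist','w10')"
```

```text
time_s: 33.52
tcp_pos: [0.4686, -0.2226, 0.1371]
ee_rot: [[-0.997, -0.073, 0.007], [-0.073, 0.997, 0.001], [-0.007, 0.0, -1.0]]
wrist_force: [1.0, 1.2, 1.2]
gripper_width: 0.009
```

View pics/w10.png

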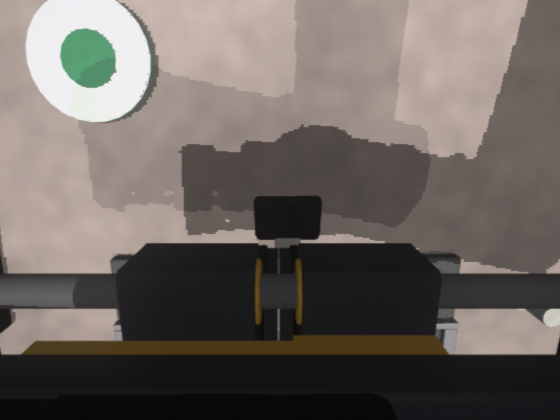

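```bash
python3 -c "
from h import *
im,p=load('w10');print(ray(p,287,198,.090),ray(p,287,238,.082),ray(p,288,218,.088))"

```

```text
[ 0.44443925 -0.21923257  0.09      ] [ 0.47144583 -0.21691552  0.082     ] [ 0.45694249 -0.21760544  0.088     ]
```

Pad centre (0.457, -0.218), matching the geometry. Move x −11 mm, y +4.5 mm, and press.

```bash

python3 -m inch '[{"jaw":255,"x":-0.19,"y":0.07,"z":-0.1,"ax":0,"ay":0.04,"az":0},{"jaw":255,"x":0,"y":0,"z":-0.3,"ax":0,"ay":0,"az":0},{"jaw":255,"x":0,"y":0,"z":-0.2,"ax":0,"ay":0,"az":0},{"jaw":255,"x":0,"y":0,"z":-0.05,"ax":0,"ay":0,"az":0}]'
```

```text
time_s: 34.08
tcp_pos: [0.4558, -0.2136, 0.0967]
ee_rot: [[-0.997, -0.08, -0.001], [-0.08, 0.997, 0.002], [0.001, 0.002, -1.0]]
wrist_force: [-0.5, -0.0, -0.3]
gripper_width: 0.004
```

```bash

python3 -m inch '[{"jaw":255,"x":0,"y":-0.07,"z":-0.1,"ax":0,"ay":0,"az":-0.03},{"jaw":255,"x":0,"y":-0.01,"z":-0.1,"ax":0,"ay":0,"az":0},{"jaw":255,"x":0,"y":0,"z":-0.12,"ax":0,"ay":0,"az":0},{"jaw":255,"x":0,"y":0,"z":-0.12,"ax":0,"ay":0,"az":0},{"jaw":255,"x":0,"y":0,"z":-0.12,"ax":0,"ay":0,"az":0}]';python3 -m inch '[{"jaw":255,"x":0,"y":0,"z":-0.12,"ax":0,"ay":0,"az":0},{"jaw":255,"x":0,"y":0,"z":-0.12,"ax":0,"ay":0,"az":0},{"jaw":255,"x":0,"y":0,"z":-0.12,"ax":0,"ay":0,"az":0},{"jaw":255,"x":0,"y":0,"z":-0.12,"ax":0,"ay":0,"az":0}]'
```

```text
time_s: 34.7
tcp_pos: [0.4563, -0.2186, 0.0624]
ee_rot: [[-0.997, -0.075, 0.001], [-0.075, 0.997, 0.001], [-0.001, 0.001, -1.0]]
wrist_force: [-1.5, 0.5, 2.1]
gripper_width: 0.004
time_s: 35.2
tcp_pos: [0.4573, -0.2188, 0.0328]
ee_rot: [[-0.997, -0.076, 0.003], [-0.076, 0.997, 0.0], [-0.003, 0.0, -1.0]]
wrist_force: [1.2, 1.2, 3.0]
gripper_width: 0.003
```

```bash

python3 -m inch '[{"jaw":255,"x":0,"y":0,"z":-0.1,"ax":0,"ay":0,"az":0},{"jaw":255,"x":0,"y":0,"z":-0.05,"ax":0,"ay":0,"az":0}]';python3 -m inch '[{"jaw":255,"x":0,"y":0,"z":0.3,"ax":0,"ay":0,"az":0},{"jaw":255,"x":0,"y":0,"z":0.9,"ax":0,"ay":0,"az":0},{"jaw":255,"x":0,"y":0.1,"z":0.9,"ax":0,"ay":0,"az":0},{"jaw":255,"x":0,"y":0.9,"z":0.3,"ax":0,"ay":0,"az":0},{"jaw":255,"x":0,"y":0.9,"z":0,"ax":0,"ay":0,"az":0},{"jaw":255,"x":-0.1,"y":0.9,"z":0,"ax":0,"ay":0,"az":0},{"jaw":255,"x":-0.2,"y":0.5,"z":0,"ax":0,"ay":0,"az":0},{"jaw":255,"x":0,"y":0,"z":0,"ax":0,"ay":0,"az":0},{"jaw":255,"x":0,"y":0,"z":0,"ax":0,"ay":0,"az":0}]'; python3 -c "
from h import *
save('top','t11');save('scene','s11')
im,p=load('s11'); c=im[100:330,130:430]; cv2.imwrite('pics/s11c.png',cv2.resize(c[:,:,::-1],None,fx=2.6,fy=2.6,interpolation=cv2.INTER_CUBIC))"
```

```text
time_s: 35.45
tcp_pos: [0.4577, -0.219, 0.0316]
ee_rot: [[-0.997, -0.081, 0.001], [-0.081, 0.997, -0.002], [-0.001, -0.002, -1.0]]
wrist_force: [-8.5, 7.6, 29.8]
gripper_width: 0.009
time_s: 36.58
tcp_pos: [0.4394, -0.0152, 0.1769]
ee_rot: [[-0.997, -0.079, 0.003], [-0.079, 0.997, 0.0], [-0.003, -0.0, -1.0]]
wrist_force: [-0.0, 0.3, -0.8]
gripper_width: 0.006
```

View pics/s11c.png

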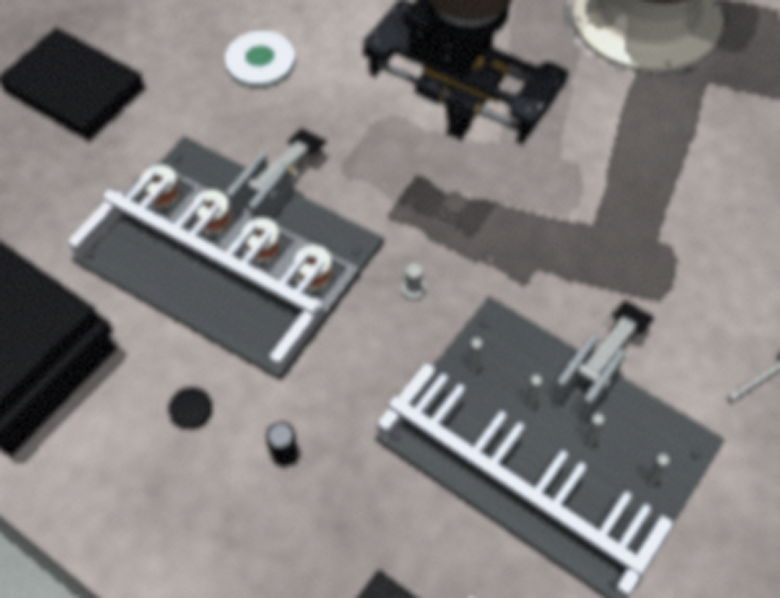

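View pics/t11.png

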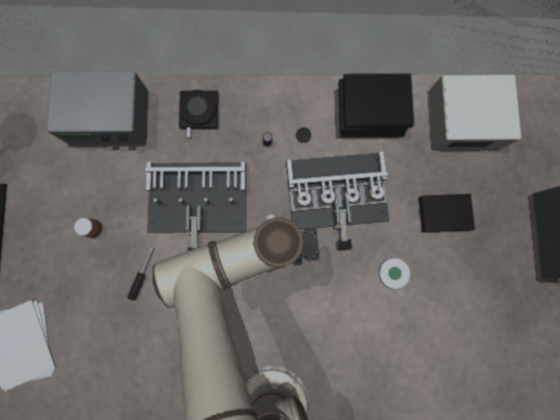

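```bash
python3 -c "
from station import *
s=sense();print(s['time_s'],s['joint_velocities'],s['wrist_force']);print(finish_job())"
```

```text
36.675 [-0.60968333  0.01887668  0.21556087  0.06545952 -0.08418741  0.003785  ] [0.8858156  0.43317151 0.28030916]
the job is handed in; nothing more can be done
None
```

I handed the job in at 36.7 s with all four coils in the tray and both levers down. `finish_job()` reports no verdict, so I can't confirm that it passed.

1. **Release lever:** I pressed it down with shut fingers. The comb drew back, and both stayed put after I let go.
2. **Coils:** Three stood on posts and one stood loose on the bench. I laid each one in its own tray pocket. The "knocked aside" event never showed in any picture.
3. **Tray lever:** I pressed it last. It stayed down and the comb covers the coils.

**Last checks:**
- The final top and scene pictures, taken about 1 s after letting go, show all four coils in their pockets under the comb and both pads low. The bystanders in view look unmoved, but I judged this by eye.
- I measured two placed coils, at 2–3 mm from the pocket centres. The other two I judged from the gripper position at release and the pictures. The limit is 16 mm.
- The pushing force peaked at about 40 N at the wrist on the stand lever's end stop and about 32 N on the tray lever's. That was through the fingers and well under the 120 N limit.
- On the way down the force read only 2–3 N at the moments I sampled, less than the stated 8–18 N spring. Both levers latched anyway.
- At hand-in the arm was clear of everything, though joint 1 still read −0.6 in joint speed.

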